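Refit the clean filter cassette in the cementing bench's fume extractor

ROBOT

A 6-joint arm with a two-finger parallel gripper is mounted at the origin on the work surface. World frame = base frame: x ahead of the robot, y to its left, z up, the work surface at z = 0. Lengths are in m, angles in degrees, forces in N, time in s.
With the tool pointing down it reaches from about 0.4 to 0.825 m from the base axis. Payload 7 kg.
Tool frame: the origin (TCP) lies at the very end of the fingers, on their centre line; the grasp point (between the pads) lies 19 mm behind it (r.hold_point_z is the distance from the TCP to the grasp point, in m); z points along the fingers, y is the direction in which the jaws open and shut (so a half turn about z gives the same grasp; the last joint's range is limited). The gripper opens to 88 mm and grips with 3 to 60 N. Pads are 19 mm wide; open, the fingers measure 130 mm over their backs; the gripper's body (78 mm by 193 mm) begins 47 mm behind the grasp point.
Start: joints at [-49.555, 20.546, 0.682, 0, -70.136, -16.507], TCP at [0.274, -0.617, 0.227] pointing down, gripper open.
Joint ranges: [-176.03, 176.03], [-82.01, 121.73], [-58.28, 71.71], [-173.87, 95.51], [-174.79, -0.11], [-173.66, 173.66]. Speed limits (degrees/s): [136.94, 136.94, 172.46, 180, 180, 180].

INTERFACE

Orientations are given as [roll, pitch, yaw] about the fixed x, y, z axes, in that order (R = Rz(yaw) Ry(pitch) Rx(roll)).
In Python, from plant import r gives the robot as it stands. The module is installed in compiled form; this text tells all that it offers.
- The arm moves only by the shell command python3 -m inch 'ROWS' [FORCE]. ROWS is text: rows parted by semicolons, each of 7 numbers parted by spaces: the shift along the tool's x, y, z in m, then the turn, a rotation vector about the tool's x, y, z in rad, then the opening, from 0 (shut) to 1 (fully open). In form: tx ty tz ax ay az jaw; .... A call has 1 to 20 rows; each row shifts and turns the commanded pose from where the row before left it, along the tool's axes as they then stand; what a row does not reach is not made up. A row lasts 1/12 s, in which the tool goes at most 41.7 mm and 7.16 degrees, less where a joint would pass 70% of its speed; a pose out of reach is approached as far as the arm can. A call with a gripper value outside its range is refused whole. The fingers move at their own pace and stop on an object; FORCE is the grip in N (left out, the last holds). Time passes only in rows, so rows that do not move let the fingers close. It gives the time, the measured TCP pose, the force and the opening at its end, in the units of the state.
- r.get_state(): the state, without advancing time (a new reading comes with each control period).
- r.capture(name): name is "scene" or "top"; returns the picture (400x640x3 uint8, red, green, blue); there is no depth.
- r.camera_params(name): a dict with "vfov" (degrees; the focal length in pixels is half the picture's height over the tangent of half this angle, whatever the lens; pixels are square), "cx", "cy" (the principal point, pixels), "distortion" ([k1, k2, p1, p2, k3] as OpenCV has them; the pictures are not rectified), "R" (3x3) and "t" (3): a world point X has camera coordinates R X + t. Camera axes: x right, y down, z forward; pixel columns grow to the right and rows downward; lengths in m; the calibration is good to about 2 mm. A picture is of the moment at which its call begins. camera_params takes no time and is no camera call.
- r.close_job(): hands the job in, once; it reports no verdict.
Trained networks look in the newest picture that a camera, given by its name, has taken for a name from the list of things; names that differ only in an ending like _2 or _b are one class to them, and where a whole thing is asked for, a point or a joint stands for the part that bears it (a point fixed in the world has none). Each returns a list of dicts, best first, with "p" (0 to 1); they miss things now and then, are a little off and sometimes report something else, mostly with a low value. They report only what shows in the picture. A call takes as long as a camera call. They do not tell look-alikes from the thing itself.
- r.recognise(target, camera): "xy" ([column, row] in pixels, amid what is visible of it).
The state is a dict: "time_s": time; "joints": joint angles; "qd": joint speeds; "joint_torque": joint torques, N m; "tcp_pos": TCP position; "eef_rot": TCP orientation; "contact_force": force on the tool from outside, world axes, zero at the start; "moment": the same for the moment, N m; "gripper_width": finger opening in m.
Only numpy, scipy, OpenCV 4.12 (cv2) and the standard library are available. Lean on these libraries where they do the work, as an engineer would, in place of code of your own. Each camera call takes 0.05 s, during which the arm holds its last target.

TASK

The fume extractor on the shoe-cementing bench needs its clean filter cassette back (white medium; the brown one is spent, leave it where it lies). Hook the cassette's tongue under the retaining lip of the filter bay, feeling for the wall behind it with no more than 20 N, swing the other edge down under control without letting it drop, and press that edge home, with no more than 40 N, until the red spring catch snaps over it. Do not shift the other things on the bench.

Things in the scene. Friction and masses are not known exactly. Their poses are not given: they have to be found in the camera images.
- clean: clean filter cassette: grey plastic frame 150 x 150 x 18 mm, WHITE pleats, 0.28 to 0.46 kg, flat on the bench at the start. Origin: centre of its underside, z up towards the handle. A tongue on its -x edge (x -75 to -89 mm) and a latch flange on its +x edge (x 75 to 83 mm), both 110 mm wide in y and 5 mm thick (z 0 to 5 mm). The tongue stands 20 N, the seated frame 40 N
- clean_tip (a point): middle of the lower outer edge of the clean cassette's tongue (x -89, y 0, z 0 mm of the cassette); axes as the cassette's
- clean_handle (a point): middle of the clean cassette's blue bridge handle, over the frame's centre (x 0, y 0, z 40 mm of the cassette): a bar along y, 76 mm long, 12 mm thick in x, from z 28 to 52 mm, on two posts at y +-33 mm; pinch it across x. The space under the bar is open down to the frame's top at z 18 mm; axes as the cassette's
- clean_rail (a point): middle of the solid top of the clean cassette's latch-side rail, between two blue thumb pads (x 68, y 0, z 18 mm of the cassette): the place to press; rail 14 mm wide; axes as the cassette's
- spent: spent cassette: same frame and handle, BROWN stained pleats; to be left where it lies. Origin as the clean one's
- extractor: green bench extractor, fixed. Origin: on the bench under the nominal middle of its filter bay; x from the lip end to the catch end, z up. Deck 98 mm high, outside x -147 to 260, y +-118 mm. The bay is in a sheet-steel carrier, screwed down through slots: it sits anywhere up to 15 mm towards +x or -x of nominal, differs each time, is not measured and must be found by feel (y and height are true)
- bay_floor (a point): nominal middle of the bay's flat hard seat (x 0, y 0, z 80 mm of the extractor); axes as the extractor's. With the carrier at nominal the bay's end walls are at x -87.5 mm (lip) and +87.5 mm (catch), side walls y +-78 mm, sloping out in their top 10 mm as lead-ins; walls rise to the deck, 18 mm above the seat
- lip_foot (a point): nominal foot of the lip-side wall, mid width, at seat height (x -87.5, y 0, z 80 mm of the extractor). The lip is a steel strip 3 mm thick, 150 mm wide, reaching 8 mm from that wall into the bay, underside 11 mm and top 14 mm above the seat; it shifts with the carrier. The tongue goes fully under it with the cassette tilted up to 25 degrees about y, catch edge raised
- latch_foot (a point): nominal foot of the catch-side wall, mid width, at seat height (x +87.5, y 0, z 80 mm of the extractor); shifts with the carrier. The cassette is 3 mm shorter than the bay and 6 mm narrower: its tongue must be within 3 mm of the real lip-side wall before its other edge can go down past this wall
- catch (a joint): red spring catch in the bay's +x wall, m: 0 = sprung out, nose 5 mm into the bay, 30 mm wide, underside 6.7 mm above the seat; up to 0.008 pushed back. Bevelled on top (17 mm above the seat at the wall, 9 mm at the tip): the flange, pressed down, pushes it back and it springs out over the flange when home. Spring 4 to 9 N; about 8 N on the rail, twice that on the handle
- glue: white glue jar, orange label, yellow lid, 90 mm wide, 110 mm high; leave alone. Origin: centre of its foot
- primer: glass jar with steel lid, 64 mm wide, 85 mm high; leave alone. Origin: centre of its foot
- last: green plastic shoe last, about 250 mm long, 66 mm high; leave alone. Origin: centre of its sole
- brush: glue brush lying on the bench; leave alone
- driver: screwdriver lying on the bench; leave alone
Things that resemble listed ones, but are neither listed nor needed, are in the scene too. Leave any pink look-alike of the clean alone.

How it is judged:
By the outcome, as a careful person would: the job done as asked, in the order asked, and still so for the second after the job is handed in, with the robot touching nothing.
It also fails if it takes over 72 s, if anything falls off the work surface, if the arm or the gripper's body presses on something with over 40 N, if the wrist force passes 120 N, or if a joint passes its speed limit or range.

## Working session

There is one attempt and no reset: what is moved stays moved. The work goes in short steps, Python scripts to look and compute and a shell command to move; the robot and the scene stay as the last step left them, time stands still between calls to the robot, and variables do not carry over. Pictures are saved under pics/ and viewed, and the job is handed in when it is done.

```bash
ls; mkdir -p pics
python3 - <<'E'
from plant import r
import cv2
s=r.get_state();print(s)
for c in("scene","top"):
    cv2.imwrite(f"pics/{c}0.png",r.capture(c)[:,:,::-1])
    print(c,r.camera_params(c))
    for t in("clean","clean_handle","spent","extractor","catch","clean_tip","clean_rail"):
        print(t,[(x['xy'],round(x['p'],2)) for x in r.recognise(t,c)])
print(r.get_state()['time_s'])
E
```

```text
pics
{'time_s': 0.0, 'joints': array([-4.95555857e+01,  2.05909020e+01,  6.34121198e-01, -1.92792408e-02,
       -7.01359300e+01, -1.65067349e+01]), 'qd': array([-0.02436528, -0.05199443, -0.05113881,  0.00011495,  0.07391411,
        0.04357353]), 'joint_torque': array([-1.54287100e-03, -5.82713413e+01,  2.93057227e+01,  6.99752927e+00,
        6.93239534e-03, -1.30689054e-04]), 'tcp_pos': array([ 0.27364893, -0.61651112,  0.22563399]), 'eef_rot': array([ 1.79905960e+02, -8.96736419e-03, -1.56068879e+02]), 'contact_force': array([-0.31773743, -0.3252772 ,  0.13070993]), 'moment': array([0.002527  , 0.02185811, 0.02271002]), 'gripper_width': 0.08717836389193756}
scene {'vfov': 54.254273509853675, 'cx': 320.59234871951725, 'cy': 203.3817483702199, 'distortion': array([0.03365216, 0.        , 0.        , 0.        , 0.        ]), 'R': array([[-0.63143563,  0.77519576, -0.01898893],
       [ 0.56745909,  0.44525732, -0.69262984],
       [-0.52846876, -0.4481266 , -0.72104322]]), 't': array([ 0.32989664, -0.24842344,  1.49111927])}
clean [([249.3, 173.0], 0.72), ([307.6, 148.3], 0.7)]
cl
[... 392 characters left out ...]
rtion': array([0.03990719, 0.        , 0.        , 0.        , 0.        ]), 'R': array([[-1.58621772e-02, -9.99874179e-01, -1.30668106e-04],
       [-9.95355614e-01,  1.58029038e-02, -9.49603567e-02],
       [ 9.49504737e-02, -1.37621678e-03, -9.95481046e-01]]), 't': array([0.0147431 , 0.50839281, 1.88441381])}
clean [([394.1, 257.1], 0.78), ([408.3, 196.3], 0.72), ([321.0, 152.2], 0.43)]
clean_handle [([395.6, 259.4], 0.69), ([405.1, 193.3], 0.63)]
spent [([231.7, 202.8], 0.83), ([176.6, 176.5], 0.52), ([195.5, 159.0], 0.45)]
extractor [([327.5, 149.2], 0.68)]
catch []
clean_tip [([402.0, 195.9], 0.91), ([395.1, 257.9], 0.62)]
clean_rail [([392.6, 258.5], 0.65), ([407.1, 194.1], 0.58)]
0.8
```

View pics/scene0.png

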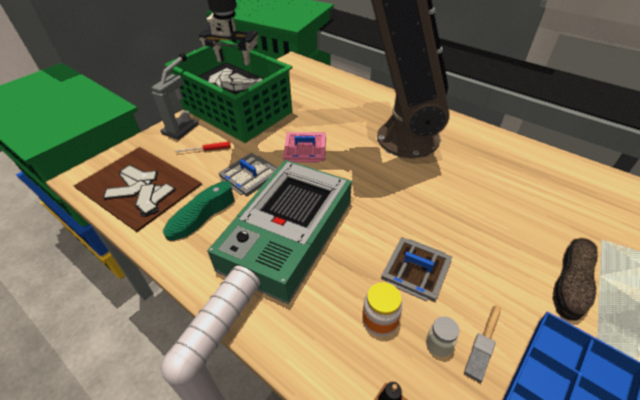

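View pics/top0.png

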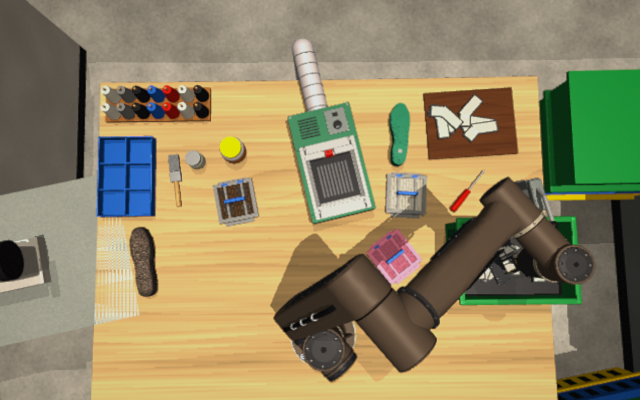

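Run:
```python
import cv2
a=cv2.imread("pics/top0.png");
cv2.imwrite("pics/top0z.png",cv2.resize(a[95:305,260:470],None,fx=2.8,fy=2.8,interpolation=cv2.INTER_CUBIC))
a=cv2.imread("pics/scene0.png");
cv2.imwrite("pics/scene0z.png",cv2.resize(a[110:330,180:400],None,fx=2.7,fy=2.7,interpolation=cv2.INTER_CUBIC))
```

```text
(no output)
```

View pics/top0z.png

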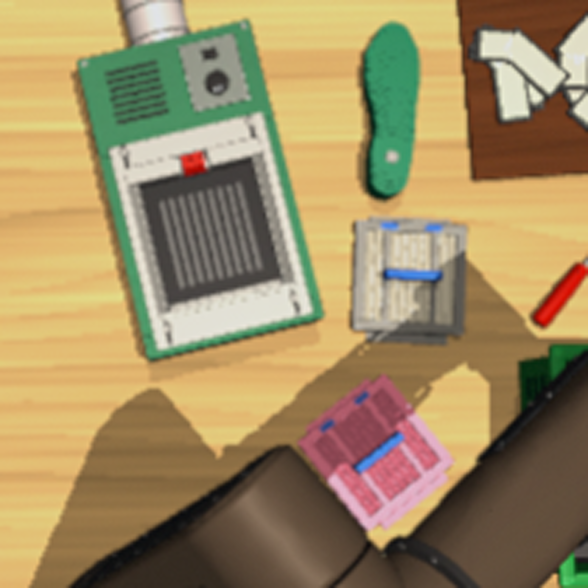

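View pics/scene0z.png

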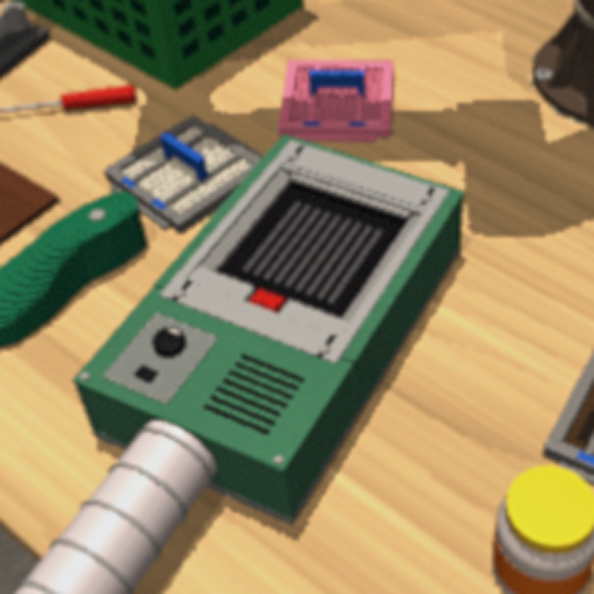

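The top view shows the clean cassette at about (406,194), with its blue thumb pads on the far side (world +x). The extractor is at about (330,165), with its catch end far from the robot. The pink look-alike is at (394,258) and the spent cassette at (237,200). Next I'll zoom in to get the corners.

Run:
```python
import cv2
a=cv2.imread("pics/top0.png");
cv2.imwrite("pics/t_c.png",cv2.resize(a[165:225,375:435],None,fx=10,fy=10,interpolation=cv2.INTER_CUBIC))
cv2.imwrite("pics/t_e.png",cv2.resize(a[95:230,280:380],None,fx=4.4,fy=4.4,interpolation=cv2.INTER_CUBIC))
a=cv2.imread("pics/scene0.png");
cv2.imwrite("pics/s_c.png",cv2.resize(a[145:205,215:285],None,fx=10,fy=10,interpolation=cv2.INTER_CUBIC))
cv2.imwrite("pics/s_e.png",cv2.resize(a[155:305,205:355],None,fx=4,fy=4,interpolation=cv2.INTER_CUBIC))
```

```text
(no output)
```

View pics/t_c.png

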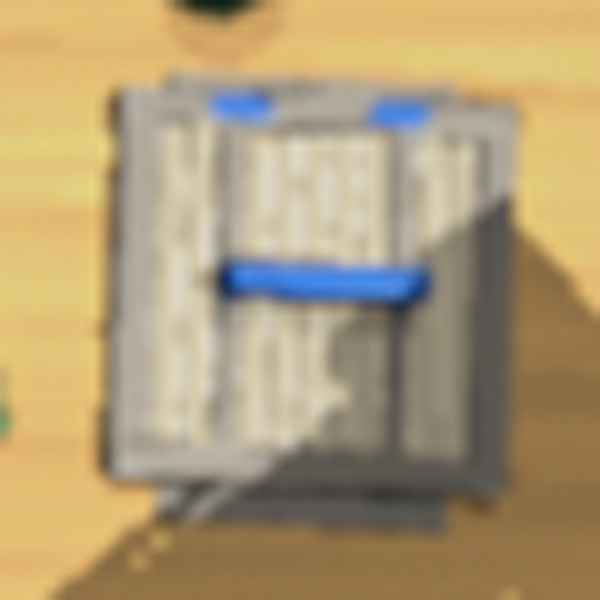

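View pics/t_e.png

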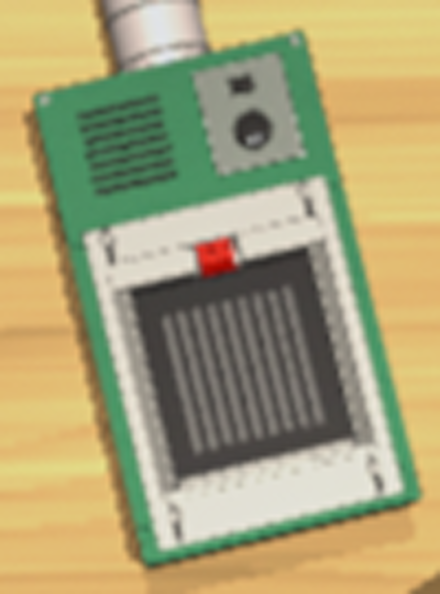

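View pics/s_c.png

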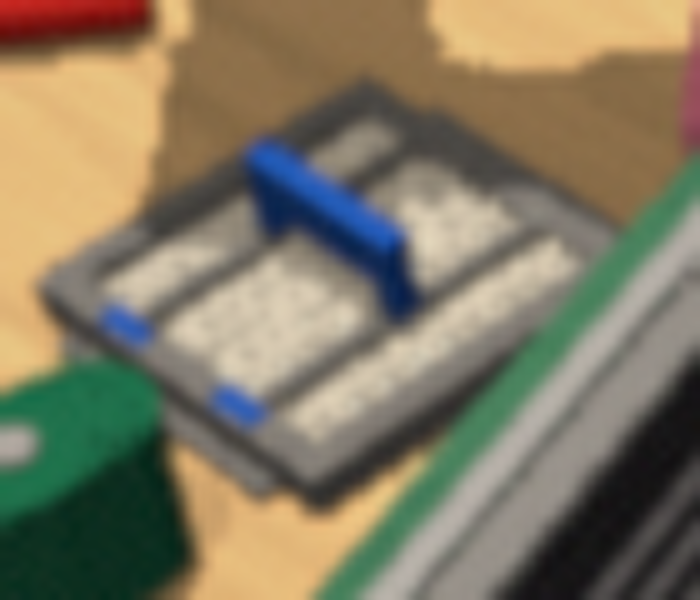

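View pics/s_e.png

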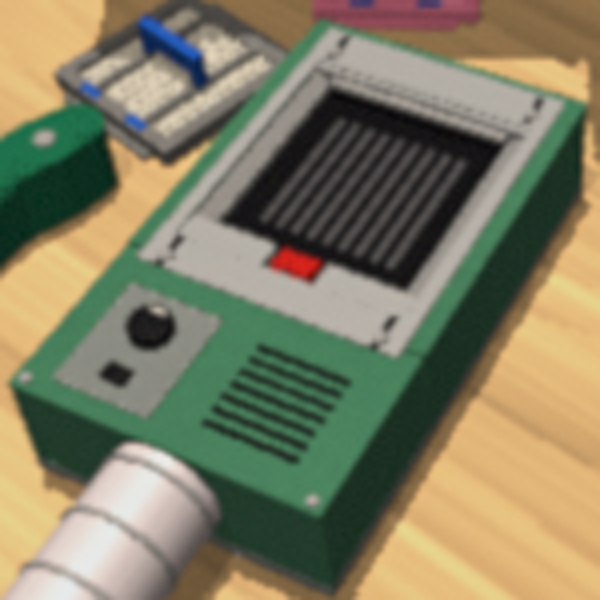

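```bash
cat > h.py <<'E'
from plant import r
import numpy as np, cv2
from scipy.optimize import least_squares
from scipy.spatial.transform import Rotation as Ro
def proj(P,c):
    k=r.camera_params(c); f=200/np.tan(np.radians(k['vfov']/2))
    K=np.array([[f,0,k['cx']],[0,f,k['cy']],[0,0,1]])
    return cv2.projectPoints(np.atleast_2d(P).astype(float),cv2.Rodrigues(k['R'])[0],k['t'],K,k['distortion'])[0][:,0]
def fit(obs,x0):
    # obs: (cam, local pt, px)
    def T(x,p): c,s=np.cos(x[2]),np.sin(x[2]); return np.array([x[0]+c*p[0]-s*p[1],x[1]+s*p[0]+c*p[1],p[2]])
    def res(x): return np.concatenate([proj(T(x,p),c)[0]-q for c,p,q in obs])
    s=least_squares(res,x0,loss='soft_l1'); return s.x,res(s.x).reshape(-1,2)
E
python3 - <<'E'
from h import *
def px(x,y,f,ox,oy): return np.array([(x+.5)/f-.5+ox,(y+.5)/f-.5+oy])
C=[("top",(.075,.075,.018),px(120,92,10,375,165)),("top",(.075,-.075,.018),px(518,112,10,375,165)),
("top",(-.075,-.075,.018),px(505,490,10,375,165)),("top",(-.075,.075,.018),px(110,478,10,375,165)),
("top",(0,.038,.052),px(222,272,10,375,165)),("top",(0,-.038,.052),px(428,283,10,375,165)),
("scene",(.075,.075,.018),px(320,488,10,215,145)),("scene",(.075,-.075,.018),px(45,283,10,215,145)),("scene",(-.075,-.075,.018),px(370,83,10,215,145))]
E=[("top",(.26,.118,.098),px(37,97,4.4,280,95)),("top",(.26,-.118,.098),px(300,32,4.4,280,95)),
("top",(-.147,-.118,.098),px(420,495,4.4,280,95)),("top",(-.147,.118,.098),px(148,560,4.4,280,95)),
("scene",(.26,-.118,.098),px(12,382,4,205,155)),("scene",(.26,.118,.098),px(328,515,4,205,155)),
("scene",(-.147,.118,.098),px(585,108,4,205,155)),("scene",(-.147,-.118,.098),px(328,22,4,205,155))]
for n,o in(("clean",C),("ext",E)):
    for sub in (o,[q for q in o if q[0]=='top'],[q for q in o if q[0]=='scene']):
        x,e=fit(sub,[.5,-.1,0]);print(n,x[:2],np.degrees(x[2]),'\n' ,e.round(1).tolist())
E
```

```text
clean [ 0.51727358 -0.32193081] -3.301188225479782 
 [[-0.3, -0.6], [-0.5, -1.0], [-0.1, 0.6], [-0.4, 0.1], [0.1, 0.4], [-0.0, 0.2], [-0.1, -0.5], [-0.9, -0.2], [-0.0, -0.9]]
clean [ 0.51719672 -0.32272842] -3.4050344356126128 
 [[-0.0, -0.6], [-0.3, -1.0], [0.1, 0.6], [-0.2, 0.1], [0.3, 0.4], [0.2, 0.2]]
clean [ 0.51842756 -0.31905096] -3.499280716484147 
 [[0.1, 0.1], [-0.6, 0.2], [0.4, -0.4]]
ext [ 0.57542469 -0.04986419] 12.995728924513756 
 [[-2.1, -0.3], [0.2, -0.6], [0.5, 0.8], [-0.9, 1.7], [-0.5, 0.2], [-0.4, 0.6], [1.4, -1.8], [-1.5, -1.2]]
ext [ 0.57666129 -0.05170544] 13.020492688199854 
 [[-1.7, -0.6], [0.6, -1.0], [1.0, 0.4], [-0.4, 1.3]]
ext [ 0.57495137 -0.04762668] 12.677929949541543 
 [[-0.1, 0.1], [-0.2, 1.0], [2.3, -1.4], [-0.6, -1.0]]
```

```bash
cat >> h.py <<'E'
def plan(pos,rpy=None):
    s=r.get_state(); R=Ro.from_euler('xyz',s['eef_rot'],degrees=True)
    d=R.inv().apply(np.array(pos)-s['tcp_pos']); print("shift mm",(d*1e3).round(1))
    if rpy is not None: 
        v=(R.inv()*Ro.from_euler('xyz',rpy,degrees=True)).as_rotvec(); print("rot rad",v.round(4),"deg",np.degrees(v).round(2))
def st():
    s=r.get_state(); print(s['time_s'],s['tcp_pos'].round(4),s['eef_rot'].round(2),'F',s['contact_force'].round(2),'M',s['moment'].round(2),'w',round(s['gripper_width'],4))
E
python3 - <<'E'
from h import *
plan([.5173,-.3222,.16],[180,0,-93.4])
a=cv2.imread("pics/top0.png"); b=cv2.imread("pics/scene0.png")
def draw(im,c,off,f,n,sz):
    z=cv2.resize(im[off[1]:off[1]+sz[1],off[0]:off[0]+sz[0]],None,fx=f,fy=f,interpolation=cv2.INTER_CUBIC)
    th=np.radians(12.95);x0=np.array([.5757,-.0500])
    def L(pts,col):
        pts=np.array(pts,float); W=np.c_[x0[0]+np.cos(th)*pts[:,0]-np.sin(th)*pts[:,1],x0[1]+np.sin(th)*pts[:,0]+np.cos(th)*pts[:,1],pts[:,2]]
        q=(proj(W,c)-np.array(off)+.5)*f
        cv2.polylines(z,[q.round().astype(int)],True,col,1)
    rect=lambda x1,x2,y,h:[(x1,-y,h),(x2,-y,h),(x2,y,h),(x1,y,h)]
    L(rect(-.147,.26,.118,.098),(255,0,255)); L(rect(-.0875,.0875,.078,.08),(0,255,255)); 
    L(rect(-.147,.26,.118,.0),(255,0,0))
    L([(-.3,0,.098),(.3,0,.098)],(255,255,0))
    cv2.imwrite(n,z)
draw(a,"top",(275,90),5,"pics/ov_t.png",(110,118)); draw(b,"scene",(200,150),4,"pics/ov_s.png",(160,150))
E
```

```text
shift mm [-342.1  170.6   66.6]
rot rad [ 0.      0.     -1.0936] deg [  0.     0.   -62.66]
```

Run:
```python
import cv2
cv2.imwrite("pics/ov_t2.png",cv2.resize(cv2.imread("pics/ov_t.png"),None,fx=1,fy=1))
```

```text
(no output)
```

View pics/ov_t.png

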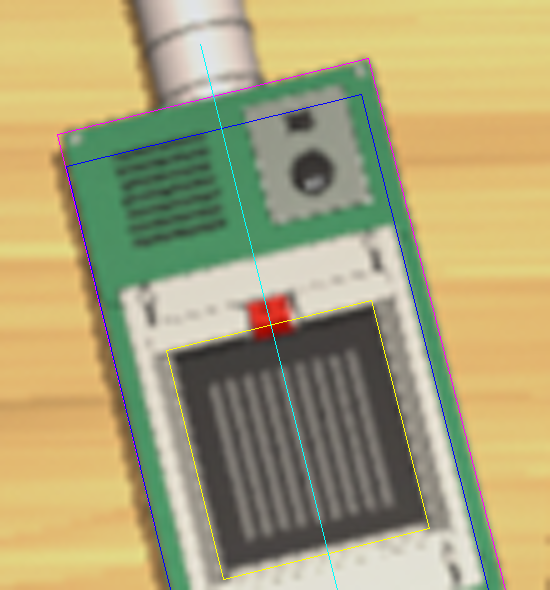

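View pics/ov_s.png

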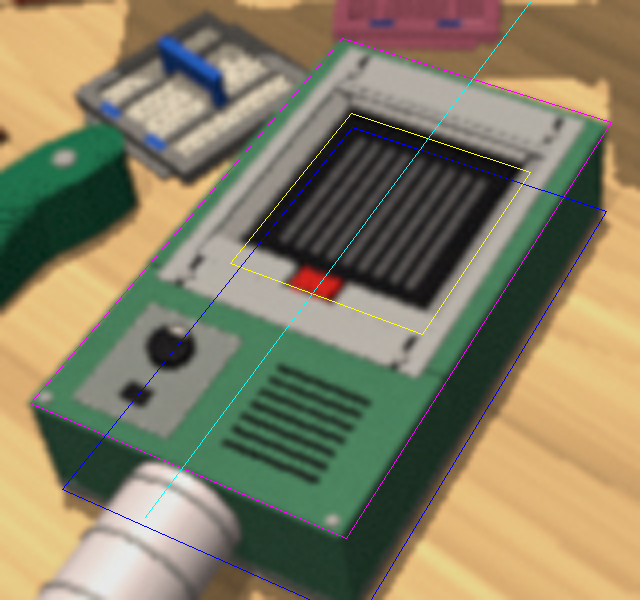

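The overlay matches the deck edges and the catch centreline to about 1 px. Next I'll lift clear of the basket and move above the clean cassette.

```bash
python3 -m inch '0 0 -0.03 0 0 0 1; 0 0 -0.03 0 0 0 1; -0.0285 0.0142 0 0 0 0 1; -0.0285 0.0142 0 0 0 0 1; -0.0285 0.0142 0 0 0 0 1; -0.0285 0.0142 0 0 0 0 1; -0.0285 0.0142 0 0 0 0 1; -0.0285 0.0142 0 0 0 0 1; -0.0285 0.0142 0 0 0 0 1; -0.0285 0.0142 0 0 0 0 1; -0.0285 0.0142 0 0 0 0 1; -0.0285 0.0142 0 0 0 0 1; -0.0285 0.0142 0 0 0 0 1; -0.0285 0.0142 0 0 0 0 1'; python3 -m inch '0 0 0 0 0 -0.1094 1; 0 0 0 0 0 -0.1094 1; 0 0 0 0 0 -0.1094 1; 0 0 0 0 0 -0.1094 1; 0 0 0 0 0 -0.1094 1; 0 0 0 0 0 -0.1094 1; 0 0 0 0 0 -0.1094 1; 0 0 0 0 0 -0.1094 1; 0 0 0 0 0 -0.1094 1; 0 0 0 0 0 -0.1094 1; 0 0 0.02 0 0 0 1; 0 0 0.02 0 0 0 1; 0 0 0.02 0 0 0 1; 0 0 0.02 0 0 0 1;0 0 0 0 0 0 1; 0 0 0 0 0 0 1'
python3 - <<'E'
from h import *
st();plan([.5173,-.3222,.0235],[180,0,-93.4])
cv2.imwrite("pics/s1.png",cv2.resize(r.capture("scene")[90:250,150:390,::-1],None,fx=3,fy=3,interpolation=cv2.INTER_CUBIC))
E
```

```text
time_s: 1.97
tcp_pos: [0.5181, -0.321, 0.2868]
eef_rot: [-180.0, 0.0, -156.1]
contact_force: [0.5, -1.5, -0.1]
gripper_width: 0.0877
time_s: 3.3
tcp_pos: [0.5168, -0.3224, 0.2061]
eef_rot: [179.9, 0.0, -93.4]
contact_force: [0.6, 0.2, 1.4]
gripper_width: 0.0877
3.3 [ 0.5168 -0.3224  0.2061] [ 1.7988e+02  1.0000e-02 -9.3380e+01] F [0.57 0.23 1.38] M [-0.02  0.05  0.  ] w 0.0877
shift mm [ -0.2  -0.9 182.6]
rot rad [0.0021 0.0001 0.0004] deg [0.12 0.01 0.02]
```

View pics/s1.png

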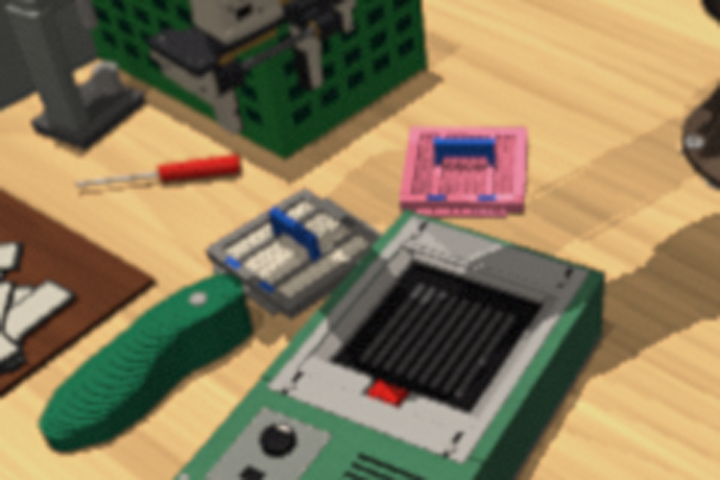

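The view is clear. The handle is at about (295,232) in the crop and the gripper is above it. Descending over the handle.

```bash
python3 -m inch '0 -0.0005 0.02 0 0 0 1; 0 -0.0004 0.02 0 0 0 1; 0 0 0.02 0 0 0 1; 0 0 0.02 0 0 0 1; 0 0 0.02 0 0 0 1; 0 0 0.02 0 0 0 1; 0 0 0.015 0 0 0 1; 0 0 0.015 0 0 0 1; 0 0 0.01 0 0 0 1; 0 0 0.01 0 0 0 1; 0 0 0.008 0 0 0 1; 0 0 0.004 0 0 0 1; 0 0 0 0 0 0 1; 0 0 0 0 0 0 1'
python3 - <<'E'
from h import *
st();plan([.5173,-.3222,.0235],[180,0,-93.4])
cv2.imwrite("pics/s2.png",cv2.resize(r.capture("scene")[130:220,190:310,::-1],None,fx=5,fy=5,interpolation=cv2.INTER_CUBIC))
E
```

```text
time_s: 4.52
tcp_pos: [0.5185, -0.3226, 0.0249]
eef_rot: [-180.0, -0.0, -93.4]
contact_force: [0.5, 0.3, -0.2]
gripper_width: 0.0874
4.5167 [ 0.5185 -0.3226  0.0249] [-1.7998e+02 -1.0000e-02 -9.3370e+01] F [ 0.51  0.29 -0.19] M [ 0.03  0.06 -0.02] w 0.0874
shift mm [-0.3  1.2  1.4]
rot rad [-0.0004 -0.0002  0.0005] deg [-0.02 -0.01  0.03]
```

View pics/s2.png

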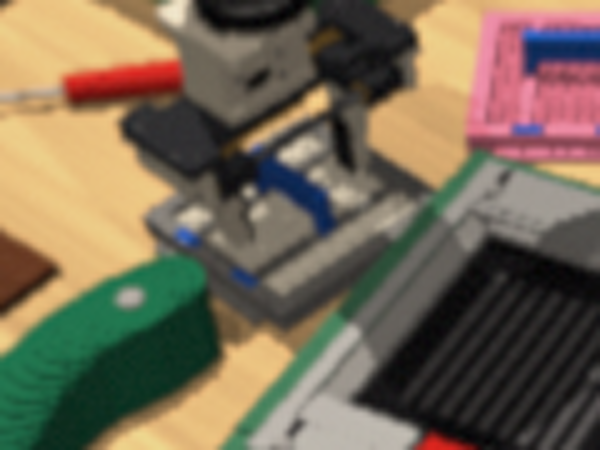

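The fingers straddle the blue bar at about (290,190) in the crop. Closing.

```bash
python3 -m inch '0 0.001 0.001 0 0 0 0.6; 0 0 0 0 0 0 0.3; 0 0 0 0 0 0 0; 0 0 0 0 0 0 0; 0 0 0 0 0 0 0; 0 0 0 0 0 0 0; 0 0 0 0 0 0 0; 0 0 0 0 0 0 0; 0 0 0 0 0 0 0; 0 0 0 0 0 0 0' 40
```

```text
time_s: 5.4
tcp_pos: [0.5172, -0.3224, 0.0235]
eef_rot: [180.0, 0.0, -93.4]
contact_force: [0.3, 0.0, 0.7]
gripper_width: 0.0264
```

```bash
python3 -m inch '0 0 0 0 0 0 0; 0 0 0 0 0 0 0; 0 0 0 0 0 0 0; 0 0 0 0 0 0 0' 40; python3 -m inch '0 0 -0.003 0 0 0 0; 0 0 -0.007 0 0 0 0; 0 0 -0.01 0 0 0 0; 0 0 -0.02 0 0 0 0; 0 0 -0.03 0 0 0 0; 0 0 -0.03 0 0 0 0; 0 0 -0.03 0 0 0 0; 0 0 -0.02 0 0 0 0; 0 0 -0.01 0 0 0 0; 0 0 0 0 0 0 0; 0 0 0 0 0 0 0'
python3 - <<'E'
from h import *
st()
cv2.imwrite("pics/s3.png",cv2.resize(r.capture("scene")[80:220,180:330,::-1],None,fx=4,fy=4,interpolation=cv2.INTER_CUBIC))
cv2.imwrite("pics/t3.png",cv2.resize(r.capture("top")[120:280,300:480,::-1],None,fx=4,fy=4,interpolation=cv2.INTER_CUBIC)[:600])
E
```

```text
time_s: 5.73
tcp_pos: [0.5175, -0.3225, 0.0236]
eef_rot: [-180.0, -0.0, -93.4]
contact_force: [1.5, 0.6, -1.2]
gripper_width: 0.0119
time_s: 6.65
tcp_pos: [0.5167, -0.3221, 0.1833]
eef_rot: [-180.0, 0.0, -93.4]
contact_force: [0.6, -0.1, -4.8]
gripper_width: 0.0118
6.65 [ 0.5167 -0.3221  0.1833] [-1.7999e+02  4.0000e-02 -9.3400e+01] F [ 0.57 -0.05 -4.84] M [0.11 0.13 0.02] w 0.0118
```

View pics/s3.png

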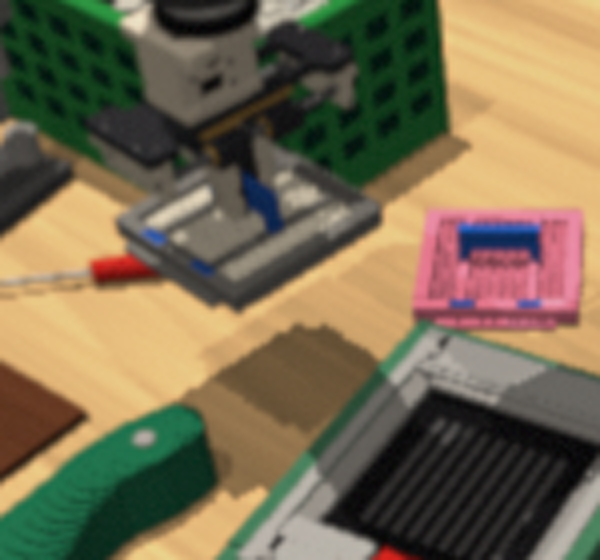

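View pics/t3.png

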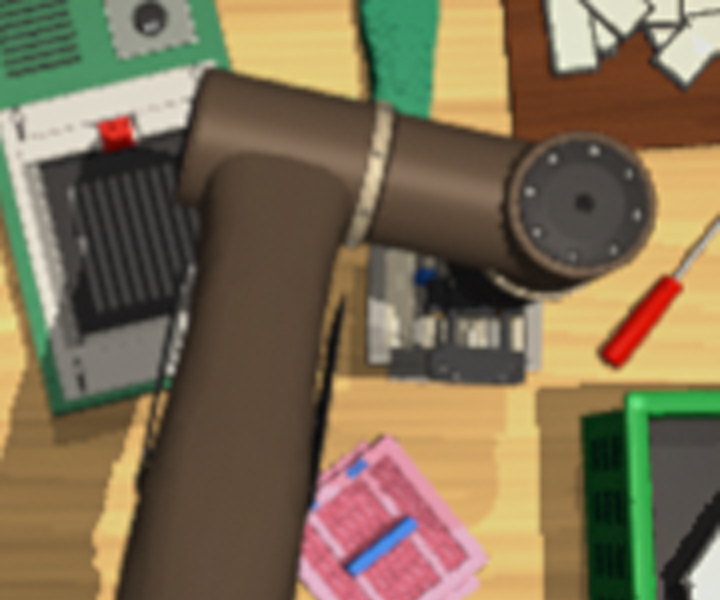

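The cassette is held level. Next: check the in-hand offset.

Run:
```python
from h import *
s=r.get_state();R=Ro.from_euler('xyz',s['eef_rot'],degrees=True)
Rc=Ro.from_euler('z',180,degrees=True) # placeholder
th=np.radians(-3.4)
c=s['tcp_pos']-[0,0,.0236]
im=cv2.imread("pics/s3.png")
for dy,col in((0,(255,0,255)),):
    for z in(.018,0):
        pts=np.array([(x,y,z) for x,y in((-.075,-.075),(.075,-.075),(.075,.075),(-.075,.075))])
        W=c+Ro.from_euler('z',-3.4,degrees=True).apply(pts+[0,dy,0])
        q=(proj(W,"scene")-[180,80]+.5)*4
        cv2.polylines(im,[q.round().astype(int)],True,col,1)
    W=c+Ro.from_euler('z',-3.4,degrees=True).apply([[0,-.038,.052],[0,.038,.052]])
    q=(proj(W,"scene")-[180,80]+.5)*4
    cv2.polylines(im,[q.round().astype(int)],False,(0,255,255),1)
cv2.imwrite("pics/s3o.png",cv2.resize(im[130:330,80:420],None,fx=2.3,fy=2.3))
```

```text
(no output)
```

View pics/s3o.png

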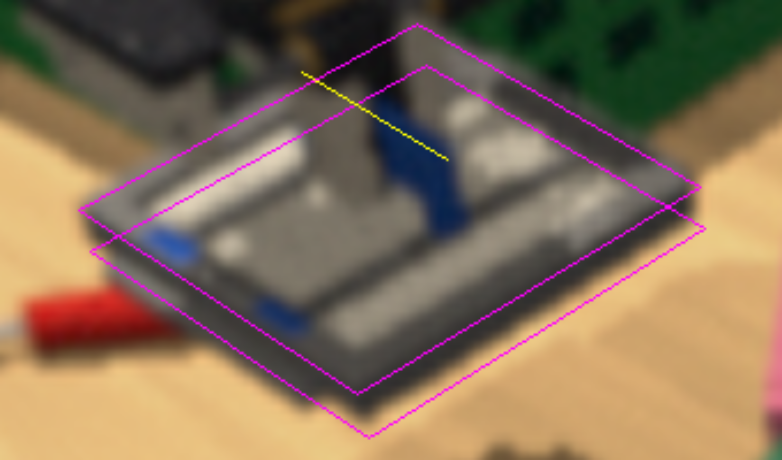

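Run:
```python
from h import *
a=r.capture("scene")[:,:,::-1];cv2.imwrite("pics/s3raw.png",a)
cv2.imwrite("pics/s3z.png",cv2.resize(a[110:162,205:280],None,fx=10,fy=10,interpolation=cv2.INTER_CUBIC))
st()
```

```text
6.8 [ 0.5161 -0.322   0.1816] [ 1.7982e+02  6.0000e-02 -9.3400e+01] F [-0.41 -0.18 -3.55] M [0.03 0.08 0.02] w 0.012
```

View pics/s3z.png

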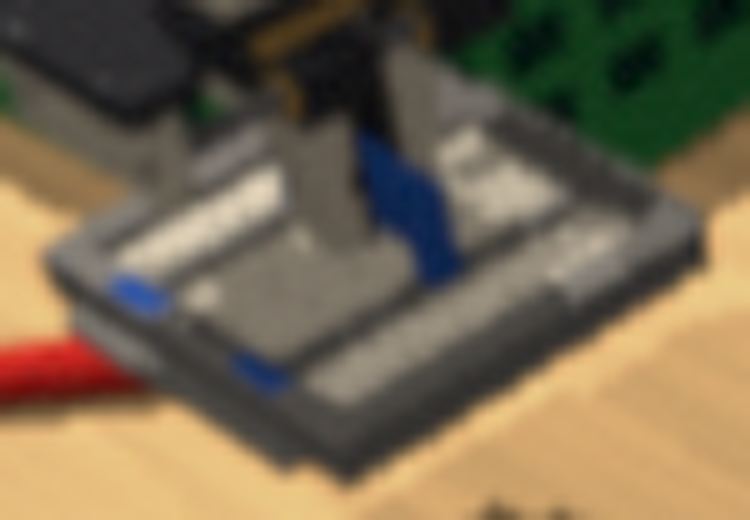

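Run:
```python
from h import *
s=r.get_state()
O=[((.075,-.075,.018),(47,258)),((.075,.075,.018),(350,442)),((-.075,.075,.018),(705,212)),((.075,.075,0),(345,488)),((-.075,.075,0),(703,262)),((.068,-.0325,.019),(140,297)),((.068,.0325,.019),(262,372)),((0,.038,.028),(455,278))]
P=np.array([o[0] for o in O]);Q=np.array([(np.array(o[1])+.5)/10-.5+[205,110] for o in O])
c0=s['tcp_pos']-[0,0,.0236]
R0=Ro.from_euler('z',-3.4,degrees=True)
def f(x,full=False):
    W=c0+R0.apply(Ro.from_euler('xyz',[x[3],0,0],degrees=True).apply(P)+x[:3]*1e-3)
    return (proj(W,"scene")-Q).ravel()
for mask in([1,1,0,1],[1,1,1,1],[1,1,0,0],[0,1,0,1]):
    m=np.array(mask,bool)
    g=lambda y:(lambda x:(x.__setitem__(m,y),f(x))[1])(np.zeros(4))
    sol=least_squares(g,np.zeros(m.sum()),loss='soft_l1');print(mask,sol.x.round(2),g(sol.x).reshape(-1,2).round(1).tolist())
```

```text
[1, 1, 0, 1] [-1.13  0.78  2.6 ] [[-0.8, 0.1], [-1.1, -0.1], [0.5, 0.3], [0.6, 0.2], [1.5, 0.1], [-0.2, -0.1], [0.6, 0.2], [-0.8, -2.4]]
[1, 1, 1, 1] [-12.62 -17.61 -15.73   2.11] [[-0.2, 0.1], [-1.1, -0.1], [-0.2, 0.7], [0.6, -0.0], [0.7, 0.4], [0.2, -0.1], [0.8, 0.2], [-1.0, -2.1]]
[1, 1, 0, 0] [-2.39 -1.72] [[-1.0, -1.2], [-1.0, 0.4], [0.6, 0.9], [0.6, 0.5], [1.3, 0.5], [-0.3, -0.9], [0.6, 0.2], [-0.7, -2.3]]
[0, 1, 0, 1] [1.47 3.  ] [[-0.9, 0.5], [-1.3, 0.1], [0.3, 0.4], [0.4, 0.3], [1.3, 0.2], [-0.4, 0.2], [0.4, 0.4], [-1.0, -2.2]]
```

The grip is good: y offset within about 1.5 mm, perhaps a 2° roll about the pinch axis. Now I'll move over the bay.

```bash
cat >> h.py <<'E'
X0=np.array([.5757,-.0500]);YAW=12.95;ZL=.0236
def tgt(tipx,tipz,phi,y=0.):
    "tip (mm, ext frame, z above seat); returns TCP pos and rpy"
    p=np.radians(phi);v=np.array([tipx+89*np.cos(p)-ZL*1e3*np.sin(p),y,80+tipz+89*np.sin(p)+ZL*1e3*np.cos(p)])/1e3
    W=Ro.from_euler('z',YAW,degrees=True).apply(v)+[*X0,0]
    Rt=Ro.from_euler('z',YAW,degrees=True)*Ro.from_euler('y',-phi,degrees=True)*Ro.from_euler('z',-90,degrees=True)*Ro.from_euler('x',180,degrees=True)
    return W,Rt.as_euler('xyz',degrees=True)
def tip():
    s=r.get_state();Rt=Ro.from_euler('xyz',s['eef_rot'],degrees=True)
    # tool: x=-cas y, y=-cas x, z=-cas z
    w=s['tcp_pos']+Rt.apply([0,.089,ZL])
    v=Ro.from_euler('z',-YAW,degrees=True).apply(w-[*X0,0]);cx=Ro.from_euler('z',-YAW,degrees=True).apply(-Rt.apply([0,1,0]))
    F=Ro.from_euler('z',-YAW,degrees=True).apply(s['contact_force']);M=Ro.from_euler('z',-YAW,degrees=True).apply(s['moment'])
    print('t',round(s['time_s'],2),'tip ext mm',(v*1e3-[0,0,80]).round(1),'tilt',round(np.degrees(np.arcsin(cx[2])),2),'yawerr',round(np.degrees(np.arctan2(cx[1],cx[0])),2),'F',F.round(1),'M',M.round(2),'w',round(s['gripper_width'],4))
E
python3 - <<'E'
from h import *
tip()
p,e=tgt(-58,35,15);print(p,e);plan(p,e)
p0,_=tgt(-58,35,0);plan(p,[180,0,YAW-90])
E
```

```text
t 6.8 tip ext mm [-204.5 -226.6   78.2] tilt -0.18 yawerr -16.35 F [-0.4 -0.1 -3.5] M [0.05 0.07 0.02] w 0.012
[ 0.5970033  -0.04510132  0.16083074] [-165.      0.    -77.05]
shift mm [-281.1  -64.4   20.8]
rot rad [ 0.2631 -0.0358 -0.2839] deg [ 15.07  -2.05 -16.26]
shift mm [-281.1  -64.4   20.8]
rot rad [ 0.003   0.0015 -0.2853] deg [  0.17   0.09 -16.35]
```

```bash
python3 -m inch '-0.01 -0.0023 0 0 0 0 0; -0.02 -0.0046 0 0 0 0 0; -0.025 -0.0057 0 0 0 0 0; -0.025 -0.0057 0 0 0 0 0; -0.025 -0.0057 0 0 0 0 0; -0.025 -0.0057 0 0 0 0 0; -0.025 -0.0057 0 0 0 0 0; -0.025 -0.0057 0 0 0 0 0; -0.025 -0.0057 0 0 0 0 0; -0.025 -0.0057 0 0 0 0 0; -0.021 -0.0048 0 0 0 0 0; -0.02 -0.0046 0 0 0 0 0; -0.01 -0.0023 0 0 0 0 0; 0 0 0 0 0 -0.057 0; 0 0 0 0 0 -0.057 0; 0 0 0 0 0 -0.057 0; 0 0 0 0 0 -0.057 0; 0 0 0 0 0 -0.057 0; 0 0 0 0 0 0 0'
python3 -m inch '0 0 0 0.0524 0 0 0; 0 0 0 0.0524 0 0 0; 0 0 0 0.0524 0 0 0; 0 0 0 0.0524 0 0 0; 0 0 0 0.0524 0 0 0; 0 0 0 0 0 0 0; 0 0 0 0 0 0 0; 0 0 0 0 0 0 0'
python3 - <<'E'
from h import *
tip();p,e=tgt(-58,12,15);plan(p,e)
cv2.imwrite("pics/s4.png",cv2.resize(r.capture("scene")[130:290,190:370,::-1],None,fx=4,fy=4,interpolation=cv2.INTER_CUBIC)[:600])
E
```

```text
time_s: 8.38
tcp_pos: [0.5974, -0.0456, 0.1826]
eef_rot: [179.9, 0.0, -76.9]
contact_force: [0.2, 0.2, -3.5]
gripper_width: 0.0116
time_s: 9.05
tcp_pos: [0.598, -0.0457, 0.1836]
eef_rot: [-165.1, -0.0, -77.1]
contact_force: [-0.5, 0.7, -3.3]
gripper_width: 0.0117
t 9.05 tip ext mm [-57.2  -0.7  57.8] tilt 14.93 yawerr -0.04 F [-0.3  0.8 -3.3] M [ 0.1   1.23 -0.04] w 0.0117
shift mm [-0.8 12.6 44. ]
rot rad [ 0.0012 -0.0002 -0.0007] deg [ 0.07 -0.01 -0.04]
```

View pics/s4.png

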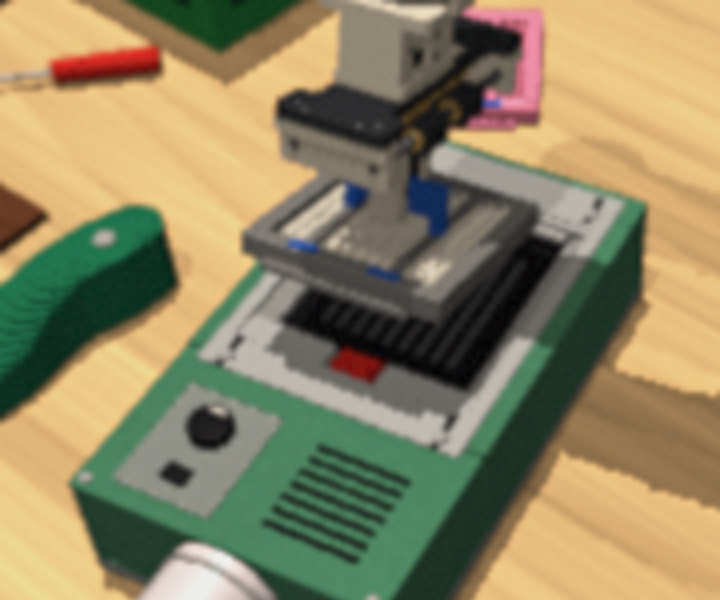

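The cassette is tilted 15° above the bay and the catch edge is raised, nearest the catch at (357,363) in the crop. Lowering the tongue.

```bash
python3 -m inch '-0.0004 0.0026 0.0097 0 0 0 0; -0.0004 0.0026 0.0097 0 0 0 0; 0 0.0026 0.0097 0 0 0 0; 0 0.0021 0.0077 0 0 0 0; 0 0.0013 0.0048 0 0 0 0; 0 0.0008 0.0029 0 0 0 0; 0 0.0005 0.0019 0 0 0 0; 0 0.0005 0.0019 0 0 0 0; 0 0 0 0 0 0 0; 0 0 0 0 0 0 0; 0 0 0 0 0 0 0'
python3 - <<'E'
from h import *
tip()
E
```

```text
time_s: 10.02
tcp_pos: [0.5979, -0.0449, 0.134]
eef_rot: [-164.9, -0.0, -77.0]
contact_force: [-0.1, 0.1, -2.7]
gripper_width: 0.0121
t 10.02 tip ext mm [-57.    0.    8.1] tilt 15.06 yawerr 0.0 F [-0.1  0.1 -2.7] M [0.08 1.36 0.03] w 0.0121
```

```bash
python3 -m inch '0 0.00026 0.00097 0 0 0 0; 0 0.00026 0.00097 0 0 0 0; 0 0.00026 0.00097 0 0 0 0; 0 0.00026 0.00097 0 0 0 0; 0 0 0 0 0 0 0; 0 0 0 0 0 0 0'
python3 -c "
from h import *
tip()"
python3 -m inch '0 0.00026 0.00097 0 0 0 0; 0 0.00026 0.00097 0 0 0 0; 0 0 0 0 0 0 0; 0 0 0 0 0 0 0'
python3 -c "
from h import *
tip()"
```

```text
time_s: 10.52
tcp_pos: [0.5976, -0.0449, 0.1294]
eef_rot: [-165.0, 0.0, -77.1]
contact_force: [-0.9, 0.0, -4.1]
gripper_width: 0.0119
t 10.52 tip ext mm [-57.4   0.1   3.6] tilt 15.0 yawerr -0.0 F [-0.8  0.2 -4.1] M [-0.01  1.38 -0.05] w 0.0119
time_s: 10.85
tcp_pos: [0.5975, -0.0449, 0.1274]
eef_rot: [-165.0, 0.0, -77.1]
contact_force: [0.2, -0.5, -2.9]
gripper_width: 0.0112
t 10.85 tip ext mm [-57.4   0.    1.6] tilt 15.0 yawerr -0.0 F [ 0.1 -0.6 -2.9] M [ 0.03  1.35 -0.01] w 0.0112
```

```bash
python3 -m inch '0 0.00193 -0.00052 0 0 0 0; 0 0.00193 -0.00052 0 0 0 0; 0 0.00193 -0.00052 0 0 0 0; 0 0.00193 -0.00052 0 0 0 0; 0 0.00193 -0.00052 0 0 0 0; 0 0.00097 -0.00026 0 0 0 0; 0 0 0 0 0 0 0; 0 0 0 0 0 0 0'
python3 -c "
from h import *
tip()"
python3 -m inch '0 0.00097 -0.00026 0 0 0 0; 0 0.00097 -0.00026 0 0 0 0; 0 0.00097 -0.00026 0 0 0 0; 0 0 0 0 0 0 0'
python3 -c "
from h import *
tip()"
```

```text
time_s: 11.52
tcp_pos: [0.5869, -0.0474, 0.1276]
eef_rot: [-165.0, -0.0, -77.1]
contact_force: [-0.7, -0.2, -4.5]
gripper_width: 0.012
t 11.52 tip ext mm [-68.3   0.    1.8] tilt 15.02 yawerr 0.0 F [-0.7 -0.1 -4.5] M [0.01 1.32 0.04] w 0.012
time_s: 11.85
tcp_pos: [0.5837, -0.0481, 0.1275]
eef_rot: [-165.0, 0.0, -77.1]
contact_force: [-0.7, -0.3, -4.3]
gripper_width: 0.0114
t 11.85 tip ext mm [-71.6   0.1   1.6] tilt 15.0 yawerr -0.01 F [-0.8 -0.1 -4.3] M [0.03 1.36 0.02] w 0.0114
```

```bash
python3 -m inch '0 0.00097 -0.00026 0 0 0 0; 0 0.00097 -0.00026 0 0 0 0; 0 0.00097 -0.00026 0 0 0 0; 0 0 0 0 0 0 0'
python3 -c "
from h import *
tip()"
```

```text
time_s: 12.18
tcp_pos: [0.5808, -0.0488, 0.1275]
eef_rot: [-165.0, 0.0, -77.1]
contact_force: [-0.1, 0.2, -4.2]
gripper_width: 0.0121
t 12.18 tip ext mm [-74.6   0.    1.6] tilt 15.0 yawerr -0.0 F [-0.   0.2 -4.2] M [ 0.01  1.34 -0.05] w 0.0121
```

```bash
python3 -m inch '0 0.00097 -0.00026 0 0 0 0; 0 0.00097 -0.00026 0 0 0 0; 0 0.00097 -0.00026 0 0 0 0; 0 0 0 0 0 0 0'
python3 -c "
from h import *
tip()"
```

```text
time_s: 12.52
tcp_pos: [0.5778, -0.0495, 0.1275]
eef_rot: [-165.0, 0.0, -77.1]
contact_force: [-0.2, 1.1, -3.9]
gripper_width: 0.0118
t 12.52 tip ext mm [-77.6   0.1   1.7] tilt 15.0 yawerr -0.0 F [ 0.   1.1 -3.9] M [0.07 1.32 0.03] w 0.0118
```

```bash
python3 -m inch '0 0.00097 -0.00026 0 0 0 0; 0 0.00097 -0.00026 0 0 0 0; 0 0.00097 -0.00026 0 0 0 0; 0 0 0 0 0 0 0'
python3 -c "
from h import *
tip()"
```

```text
time_s: 12.85
tcp_pos: [0.5749, -0.0501, 0.1275]
eef_rot: [-165.0, 0.0, -77.1]
contact_force: [0.4, -0.1, -4.7]
gripper_width: 0.0118
t 12.85 tip ext mm [-80.6   0.    1.7] tilt 15.0 yawerr -0.0 F [ 0.4 -0.2 -4.7] M [0.06 1.44 0.05] w 0.0118
```

```bash
python3 -m inch '0 0.00097 -0.00026 0 0 0 0; 0 0.00097 -0.00026 0 0 0 0; 0 0.00097 -0.00026 0 0 0 0; 0 0 0 0 0 0 0'
python3 -c "
from h import *
tip()
cv2.imwrite('pics/s5.png',cv2.resize(r.capture('scene')[130:290,190:370,::-1],None,fx=4,fy=4,interpolation=cv2.INTER_CUBIC)[:600])
"
```

```text
time_s: 13.18
tcp_pos: [0.572, -0.0508, 0.1275]
eef_rot: [-165.0, 0.0, -77.1]
contact_force: [0.1, 0.4, -4.4]
gripper_width: 0.0116
t 13.18 tip ext mm [-83.7   0.1   1.7] tilt 15.0 yawerr -0.01 F [ 0.2  0.3 -4.4] M [ 0.07  1.33 -0.  ] w 0.0116
```

View pics/s5.png

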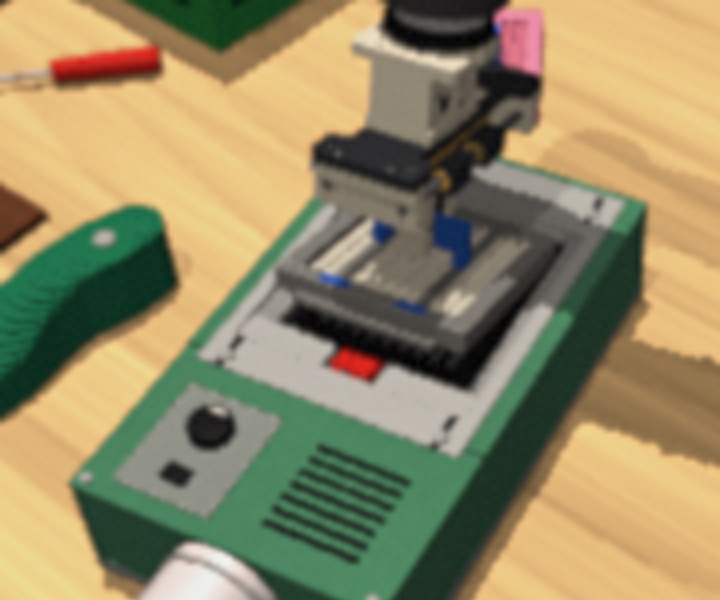

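The cassette sits inside the bay, tongue down at the lip end, with no contact yet. Continuing to feel for the wall.

```bash
python3 -m inch '0 0.00097 -0.00026 0 0 0 0; 0 0.00097 -0.00026 0 0 0 0; 0 0.00097 -0.00026 0 0 0 0; 0 0 0 0 0 0 0'
python3 -c "
from h import *
tip()"
```

```text
time_s: 13.57
tcp_pos: [0.569, -0.0515, 0.1275]
eef_rot: [-165.0, 0.0, -77.1]
contact_force: [0.7, 0.0, -3.3]
gripper_width: 0.0117
t 13.57 tip ext mm [-86.7   0.1   1.6] tilt 15.0 yawerr -0.01 F [ 0.7 -0.1 -3.3] M [0.04 1.32 0.02] w 0.0117
```

```bash
python3 -m inch '0 0.00097 -0.00026 0 0 0 0; 0 0.00097 -0.00026 0 0 0 0; 0 0.00097 -0.00026 0 0 0 0; 0 0 0 0 0 0 0'
python3 -c "
from h import *
tip()"
```

```text
time_s: 13.9
tcp_pos: [0.5661, -0.0522, 0.1275]
eef_rot: [-165.0, 0.0, -77.1]
contact_force: [1.0, 0.1, -3.1]
gripper_width: 0.0112
t 13.9 tip ext mm [-89.7   0.    1.7] tilt 15.0 yawerr -0.0 F [ 1.  -0.1 -3.1] M [0.09 1.37 0.08] w 0.0112
```

```bash
python3 -m inch '0 0.00097 -0.00026 0 0 0 0; 0 0.00097 -0.00026 0 0 0 0; 0 0 0 0 0 0 0'
python3 -c "
from h import *
tip()"
```

```text
time_s: 14.15
tcp_pos: [0.5655, -0.0523, 0.1282]
eef_rot: [-164.8, -0.0, -77.0]
contact_force: [4.0, 0.9, -4.6]
gripper_width: 0.0116
t 14.15 tip ext mm [-90.2   0.    2.1] tilt 15.15 yawerr 0.01 F [ 4.1 -0.1 -4.6] M [-0.26 -0.19 -0.12] w 0.0116
```

```bash
python3 -m inch '0 0.00097 -0.00026 0 0 0 0; 0 0.00097 -0.00026 0 0 0 0; 0 0 0 0 0 0 0'
python3 -c "
from h import *
tip()"
```

```text
time_s: 14.4
tcp_pos: [0.565, -0.0524, 0.1289]
eef_rot: [-164.7, -0.0, -77.0]
contact_force: [7.8, 0.0, -5.9]
gripper_width: 0.0115
t 14.4 tip ext mm [-90.6   0.    2.7] tilt 15.31 yawerr 0.03 F [ 7.6 -1.7 -5.9] M [-0.47 -1.68 -0.19] w 0.0115
```

Run:
```python
from h import *
for d in(-12,-8,-4,0,4):
    pts=np.array([[82.5+d,0,89],[87.5+d,0,97],[87.5+d,50,98],[-79.5+d,0,94]])/1e3
    W=Ro.from_euler('z',YAW,degrees=True).apply(pts)+[*X0,0]
    print(d,'top x5',((proj(W,'top')-[275,90]+.5)*5).round(0).tolist(),'scene x4',((proj(W,'scene')-[200,150]+.5)*4).round(0).tolist())
```

```text
-12 top x5 [[275.0, 345.0], [273.0, 336.0], [207.0, 352.0], [328.0, 557.0]] scene x4 [[335.0, 273.0], [331.0, 270.0], [393.0, 292.0], [440.0, 126.0]]
-8 top x5 [[273.0, 339.0], [272.0, 331.0], [205.0, 347.0], [327.0, 552.0]] scene x4 [[332.0, 277.0], [328.0, 274.0], [391.0, 296.0], [438.0, 129.0]]
-4 top x5 [[272.0, 334.0], [270.0, 326.0], [204.0, 342.0], [326.0, 546.0]] scene x4 [[329.0, 280.0], [325.0, 278.0], [388.0, 300.0], [436.0, 132.0]]
0 top x5 [[271.0, 329.0], [269.0, 320.0], [203.0, 336.0], [324.0, 541.0]] scene x4 [[327.0, 284.0], [322.0, 282.0], [385.0, 304.0], [433.0, 135.0]]
4 top x5 [[269.0, 324.0], [268.0, 315.0], [202.0, 331.0], [323.0, 536.0]] scene x4 [[324.0, 288.0], [319.0, 286.0], [382.0, 308.0], [431.0, 139.0]]
```

Contact at tip x ≈ -90.3. I'll check the lip and catch edges in the first picture to confirm this is the wall and not the lip.

Run:
```python
from h import *
from scipy.ndimage import map_coordinates
for cam in('top','scene'):
    a=cv2.imread(f"pics/{cam}0.png").astype(float)
    g=a.mean(2)
    for y in(-45,-30,30,45):
        xs=np.arange(-92,-60,2.)
        out=[]
        pts=np.c_[xs,np.full(len(xs),y),np.full(len(xs),94)]/1e3
        W=Ro.from_euler('z',YAW,degrees=True).apply(pts)+[*X0,0];q=proj(W,cam)
        print(cam,'lip z94',y,[f"{int(x)}:{int(v)}" for x,v in zip(xs,map_coordinates(g,[q[:,1],q[:,0]],order=1))])
    for y in(-50,-35,35,50):
        xs=np.arange(70,104,2.)
        pts=np.c_[xs,np.full(len(xs),y),np.full(len(xs),98)]/1e3
        W=Ro.from_euler('z',YAW,degrees=True).apply(pts)+[*X0,0];q=proj(W,cam)
        print(cam,'wall z98',y,[f"{int(x)}:{int(v)}" for x,v in zip(xs,map_coordinates(g,[q[:,1],q[:,0]],order=1))])
    xs=np.arange(66,104,2.)
    pts=np.c_[xs,np.zeros(len(xs)),np.full(len(xs),89 if cam=='top' else 89)]/1e3
    W=Ro.from_euler('z',YAW,degrees=True).apply(pts)+[*X0,0];q=proj(W,cam)
    print('red z89',[f"{int(x)}:{int(v)}" for x,v in zip(xs,map_coordinates(a[:,:,2]-a[:,:,1],[q[:,1],q[:,0]],order=1))])
```

```text
top lip z94 -45 ['-92:197', '-90:195', '-88:193', '-86:164', '-84:133', '-82:100', '-80:73', '-78:70', '-76:68', '-74:69', '-72:70', '-70:72', '-68:76', '-66:82', '-64:86', '-62:87']
top lip z94 -30 ['-92:213', '-90:206', '-88:196', '-86:164', '-84:132', '-82:99', '-80:74', '-78:71', '-76:69', '-74:70', '-72:70', '-70:71', '-68:75', '-66:83', '-64:90', '-62:97']
top lip z94 30 ['-92:210', '-90:206', '-88:200', '-86:174', '-84:145', '-82:106', '-80:78', '-78:71', '-76:69', '-74:69', '-72:69', '-70:69', '-68:71', '-66:73', '-64:81', '-62:88']
top lip z94 45 ['-92:209', '-90:205', '-88:198', '-86:173', '-84:143', '-82:104', '-80:78', '-78:70', '-76:67', '-74:68', '-72:68', '-70:69', '-68:72', '-66:76', '-64:82', '-62:87']
top wall z98 -50 ['70:60', '72:55', '74:52', '76:54', '78:69', '80:106', '82:144', '84:179', '86:201', '88:211', '90:214', '92:214', '94:214', '96:214', '98:213', '100:211', '102:205']
top wall z98 -35 ['70:60', '72:55', '74:52', '76:53', '78:70', '80:108', '82:145', '84:181', '86:202', '88:212', '90:215', '92:214', '94:214', '96:214', '98:213', '100:211', '102:205']
t
[... 1519 characters left out ...]
', '76:29', '78:52', '80:82', '82:118', '84:153', '86:168', '88:174', '90:176', '92:175', '94:175', '96:175', '98:174', '100:174', '102:174']
scene wall z98 35 ['70:34', '72:25', '74:23', '76:23', '78:43', '80:71', '82:108', '84:145', '86:165', '88:175', '90:176', '92:176', '94:176', '96:176', '98:176', '100:175', '102:173']
scene wall z98 50 ['70:27', '72:24', '74:23', '76:29', '78:43', '80:77', '82:113', '84:145', '86:168', '88:174', '90:177', '92:176', '94:176', '96:176', '98:175', '100:175', '102:175']
red z89 ['66:0', '68:2', '70:11', '72:26', '74:65', '76:105', '78:138', '80:168', '82:174', '84:177', '86:175', '88:175', '90:164', '92:143', '94:108', '96:75', '98:47', '100:21', '102:9']
```

The lip edge (-84), wall top (82) and catch nose (77.5) all put the carrier at about -5 mm, so the real wall is at about -92.5. The contact is therefore the wall, with the tongue under the lip. Now I'll ease the push a little and swing down under control.

```bash
python3 -m inch '0 -0.001 0.0003 0 0 0 0; 0 -0.0005 0.0021 -0.02 0 0 0; 0 -0.0005 0.0021 -0.02 0 0 0; 0 -0.0005 0.0021 -0.02 0 0 0; 0 -0.0005 0.0021 -0.02 0 0 0; 0 0 0 0 0 0 0; 0 0 0 0 0 0 0'
python3 -c "
from h import *
tip()"
```

```text
time_s: 14.98
tcp_pos: [0.5686, -0.0516, 0.1201]
eef_rot: [-169.5, -0.0, -77.0]
contact_force: [5.3, 0.6, -1.4]
gripper_width: 0.0119
t 14.98 tip ext mm [-90.5  -0.1   0.7] tilt 10.48 yawerr 0.02 F [ 5.3 -0.6 -1.4] M [-0.28 -1.12 -0.1 ] w 0.0119
```

```bash
python3 -m inch '0 -0.0005 0.0018 -0.02 0 0 0; 0 -0.0005 0.0018 -0.02 0 0 0; 0 -0.0005 0.0018 -0.02 0 0 0; 0 0 0 0 0 0 0; 0 0 0 0 0 0 0'
python3 -c "
from h import *
tip()
cv2.imwrite('pics/s6.png',cv2.resize(r.capture('scene')[150:270,220:370,::-1],None,fx=5,fy=5,interpolation=cv2.INTER_CUBIC)[:600])
"
```

```text
time_s: 15.4
tcp_pos: [0.5706, -0.0512, 0.1147]
eef_rot: [-173.0, -0.0, -77.0]
contact_force: [5.4, 0.4, -0.9]
gripper_width: 0.0115
t 15.4 tip ext mm [-90.8  -0.    0.4] tilt 6.98 yawerr 0.02 F [ 5.4 -0.8 -0.9] M [-0.21 -1.34 -0.14] w 0.0115
```

View pics/s6.png

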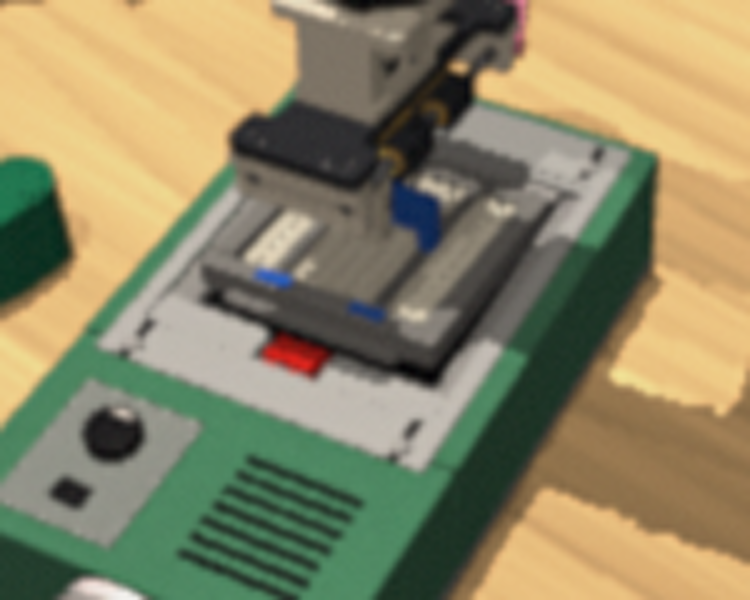

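The flange hovers just above the catch, centred between the side walls. Continuing the swing.

```bash
python3 -m inch '0 -0.0005 0.0018 -0.02 0 0 0; 0 -0.0003 0.0009 -0.01 0 0 0; 0 0 0 0 0 0 0; 0 0 0 0 0 0 0'
python3 -c "
from h import *
tip()"
```

```text
time_s: 15.78
tcp_pos: [0.5714, -0.051, 0.1122]
eef_rot: [-174.8, -0.0, -77.0]
contact_force: [5.2, 1.0, -1.2]
gripper_width: 0.0117
t 15.78 tip ext mm [-90.9  -0.    0.5] tilt 5.25 yawerr 0.01 F [ 5.3 -0.1 -1.2] M [-0.2  -1.45 -0.12] w 0.0117
```

```bash
python3 -m inch '0 -0.0003 0.0009 -0.01 0 0 0; 0 -0.0003 0.0009 -0.01 0 0 0; 0 0 0 0 0 0 0; 0 0 0 0 0 0 0'
python3 -c "
from h import *
tip()"
```

```text
time_s: 16.12
tcp_pos: [0.5719, -0.0509, 0.1103]
eef_rot: [-175.9, -0.0, -77.0]
contact_force: [5.0, -0.2, -1.4]
gripper_width: 0.0114
t 16.12 tip ext mm [-91.   -0.    0.5] tilt 4.08 yawerr 0.01 F [ 4.9 -1.3 -1.4] M [-0.25 -1.44 -0.04] w 0.0114
```

```bash
python3 -m inch '0 -0.0003 0.0009 -0.01 0 0 0; 0 -0.0003 0.0009 -0.01 0 0 0; 0 0 0 0 0 0 0; 0 0 0 0 0 0 0'
python3 -c "
from h import *
tip()"
```

```text
time_s: 16.45
tcp_pos: [0.5723, -0.0508, 0.1087]
eef_rot: [-177.0, -0.0, -77.0]
contact_force: [3.8, 0.4, 2.2]
gripper_width: 0.0119
t 16.45 tip ext mm [-91.1  -0.1   0.5] tilt 2.96 yawerr 0.01 F [ 3.7 -0.5  2.2] M [-0.28 -1.06 -0.12] w 0.0119
```

```bash
python3 -m inch '0 -0.0003 0.0009 -0.01 0 0 0; 0 -0.0003 0.0009 -0.01 0 0 0; 0 0 0 0 0 0 0; 0 0 0 0 0 0 0'
python3 -c "
from h import *
tip()
cv2.imwrite('pics/s7.png',cv2.resize(r.capture('scene')[150:270,220:370,::-1],None,fx=5,fy=5,interpolation=cv2.INTER_CUBIC)[:600])"
```

```text
time_s: 16.78
tcp_pos: [0.5729, -0.0507, 0.1065]
eef_rot: [-178.2, -0.0, -77.1]
contact_force: [4.9, -0.4, -1.5]
gripper_width: 0.0119
t 16.78 tip ext mm [-91.1  -0.    0.1] tilt 1.81 yawerr -0.0 F [ 4.7 -1.5 -1.5] M [-0.63 -1.55 -0.2 ] w 0.0119
```

View pics/s7.png

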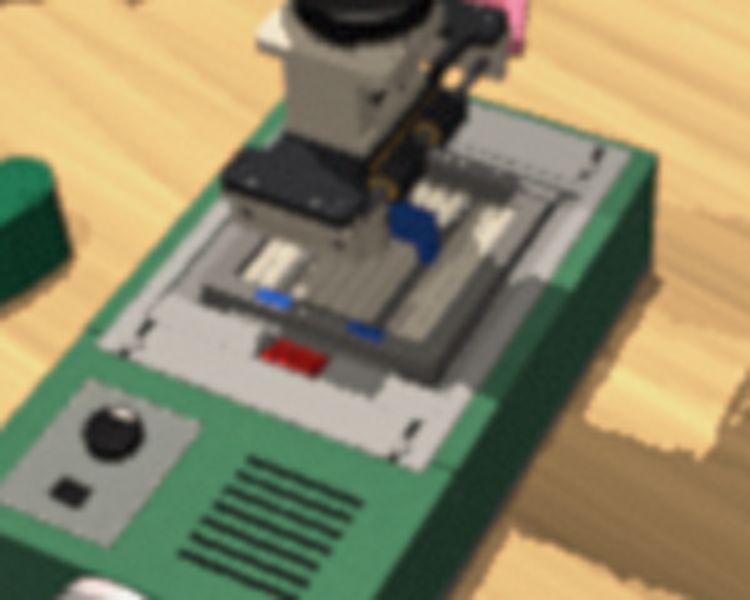

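```bash
python3 -m inch '0 -0.0003 0.0009 -0.01 0 0 0; 0 -0.0003 0.0009 -0.01 0 0 0; 0 0 0 0 0 0 0; 0 0 0 0 0 0 0'
python3 -c "
from h import *
tip()"
```

```text
time_s: 17.17
tcp_pos: [0.5733, -0.0505, 0.1045]
eef_rot: [-179.4, 0.0, -77.1]
contact_force: [4.9, -1.4, -2.7]
gripper_width: 0.0115
t 17.17 tip ext mm [-91.1   0.1  -0. ] tilt 0.62 yawerr -0.01 F [ 4.5 -2.5 -2.7] M [-0.62 -1.74 -0.07] w 0.0115
```

```bash
python3 -m inch '0 -0.0003 0.0012 -0.01 0 0 0; 0 0 0.001 0 0 0 0; 0 0 0.001 0 0 0 0; 0 0 0 0 0 0 0; 0 0 0 0 0 0 0'
python3 -c "
from h import *
tip()"
```

```text
time_s: 17.58
tcp_pos: [0.5736, -0.0504, 0.1035]
eef_rot: [-179.9, -0.0, -77.0]
contact_force: [-1.6, 2.3, 14.9]
gripper_width: 0.0117
t 17.58 tip ext mm [-91.1   0.   -0.2] tilt 0.09 yawerr 0.03 F [-1.1  2.6 14.9] M [ 0.9   0.93 -0.14] w 0.0117
```

```bash
python3 -c "
from h import *
a=r.capture('scene')[:,:,::-1];cv2.imwrite('pics/s8.png',cv2.resize(a[195:245,250:325],None,fx=10,fy=10,interpolation=cv2.INTER_CUBIC)[:600])
a=r.capture('top')[:,:,::-1];cv2.imwrite('pics/t8.png',cv2.resize(a[120:240,270:390],None,fx=5,fy=5,interpolation=cv2.INTER_CUBIC)[:600])"
```

```text
(no output)
```

View pics/s8.png

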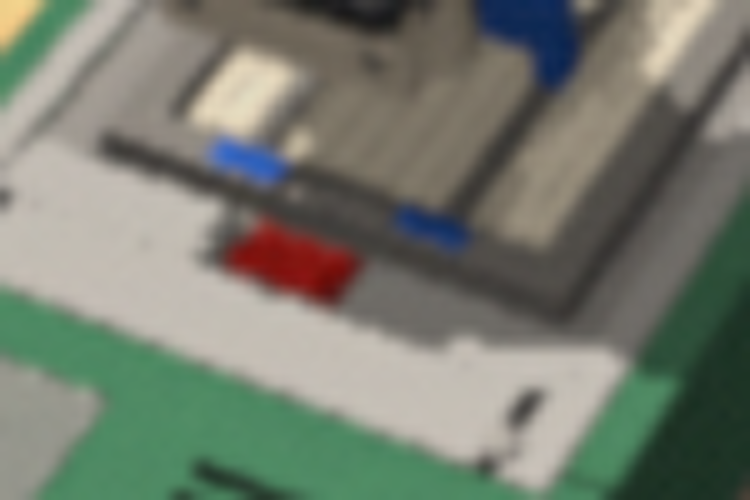

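View pics/t8.png

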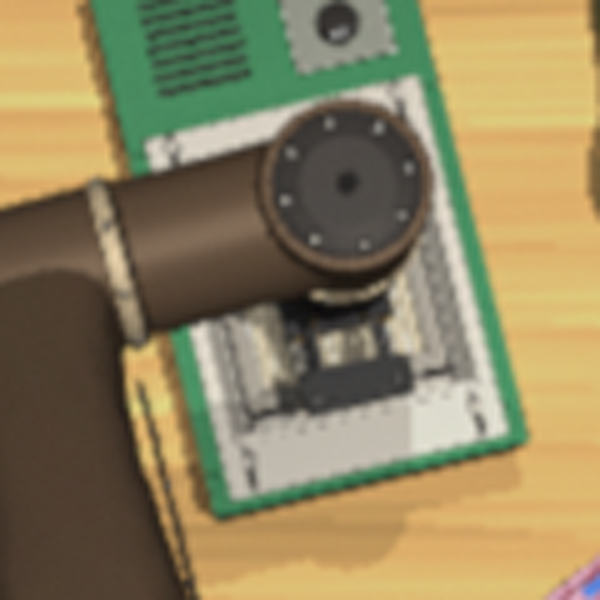

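Run:
```python
from h import *
from scipy.ndimage import map_coordinates
r.capture('scene')
cur=r.capture('scene')[:,:,::-1].astype(float);old=cv2.imread("pics/scene0.png").astype(float)
cv2.imwrite('pics/scene_now.png',cur)
xs=np.arange(66,108,2.)
for y in(-8,0,8):
    pts=np.c_[xs,np.full(len(xs),y),np.full(len(xs),96)]/1e3
    W=Ro.from_euler('z',YAW,degrees=True).apply(pts)+[*X0,0];q=proj(W,'scene')
    for n,a in(('old',old),('now',cur)):
        d=(a[:,:,2]-a[:,:,1])
        print(y,n,[f"{int(x)}:{int(v)}" for x,v in zip(xs,map_coordinates(d,[q[:,1],q[:,0]],order=1))])
tip()
```

```text
-8 old ['66:1', '68:1', '70:1', '72:0', '74:1', '76:17', '78:37', '80:73', '82:115', '84:145', '86:166', '88:170', '90:167', '92:167', '94:165', '96:141', '98:102', '100:68', '102:42', '104:27', '106:15']
-8 now ['66:3', '68:3', '70:3', '72:3', '74:2', '76:7', '78:15', '80:36', '82:63', '84:87', '86:103', '88:106', '90:104', '92:105', '94:106', '96:97', '98:77', '100:51', '102:27', '104:16', '106:9']
0 old ['66:2', '68:1', '70:1', '72:1', '74:2', '76:16', '78:41', '80:81', '82:124', '84:153', '86:171', '88:177', '90:177', '92:175', '94:169', '96:153', '98:122', '100:86', '102:54', '104:27', '106:12']
0 now ['66:3', '68:3', '70:3', '72:3', '74:2', '76:6', '78:17', '80:40', '82:70', '84:92', '86:104', '88:110', '90:111', '92:111', '94:110', '96:105', '98:90', '100:65', '102:35', '104:16', '106:7']
8 old ['66:3', '68:2', '70:2', '72:2', '74:4', '76:18', '78:48', '80:85', '82:122', '84:151', '86:162', '88:164', '90:160', '92:156', '94:154', '96:145', '98:107', '100:69', '102:39', '104:17', '106:8']
8 now ['66:3', '68:4', '70:3', '72:3', '74:3', '76:7', '78:19', '80:41', '82:70', '84:93', '86:103', '88:105', '90:101', '92:100', '94:100', '96:95', '98:74', '100:49', '102:27', '104:11', '106:6']
t 17.78 tip ext mm [-91.1  -0.   -0.2] tilt 0.09 yawerr 0.04 F [-2.7  2.4 14.9] M [ 0.95  0.94 -0.08] w 0.0116[ WARN:0@1.624] global loadsave.cpp:1063 imwrite_ Unsupported depth image for selected encoder is fallbacked to CV_8U.
```

Run:
```python
from h import *
from scipy.ndimage import map_coordinates
xs=np.arange(72,110,2.)
pts=np.c_[xs,np.zeros(len(xs)),np.full(len(xs),96)]/1e3
W=Ro.from_euler('z',YAW,degrees=True).apply(pts)+[*X0,0];q=proj(W,'scene')
for n,f,ox,oy in(('s6',5,220,150),('s7',5,220,150),('s8',10,250,195)):
    a=cv2.imread(f'pics/{n}.png').astype(float);d=a[:,:,2]-a[:,:,1]
    u=(q-[ox,oy]+.5)*f-.5
    print(n,[f"{int(x)}:{int(v)}" for x,v in zip(xs,map_coordinates(d,[u[:,1],u[:,0]],order=1))])
```

```text
s6 ['72:1', '74:0', '76:5', '78:23', '80:53', '82:82', '84:104', '86:109', '88:126', '90:148', '92:172', '94:180', '96:165', '98:133', '100:86', '102:57', '104:24', '106:10', '108:5']
s7 ['72:1', '74:1', '76:1', '78:3', '80:16', '82:37', '84:70', '86:94', '88:110', '90:110', '92:110', '94:111', '96:111', '98:106', '100:72', '102:37', '104:11', '106:5', '108:4']
s8 ['72:2', '74:2', '76:3', '78:13', '80:39', '82:69', '84:100', '86:108', '88:111', '90:110', '92:109', '94:112', '96:108', '98:97', '100:64', '102:34', '104:10', '106:5', '108:3']
```

The red nose was pushed back in s7 (front edge about 83.3) and is now back out (about 81), so the catch has apparently snapped. I'll press a touch more, then ease off and check with a gentle pull.

```bash
python3 -m inch '0 0 0.0007 0 0 0 0; 0 0 0.0005 0 0 0 0; 0 0 0 0 0 0 0'
python3 -c "
from h import *
tip()"
python3 -m inch '0 0 -0.001 0 0 0 0; 0 0 -0.001 0 0 0 0; 0 0 -0.001 0 0 0 0; 0 -0.001 0 0 0 0 0; 0 0 0 0 0 0 0; 0 0 0 0 0 0 0'
python3 -c "
from h import *
tip()"
```

```text
time_s: 18.03
tcp_pos: [0.5736, -0.0504, 0.1035]
eef_rot: [-179.9, -0.0, -77.0]
contact_force: [-7.2, 3.4, 25.0]
gripper_width: 0.0121
t 18.03 tip ext mm [-91.1  -0.1  -0.3] tilt 0.12 yawerr 0.06 F [-6.2  4.9 25. ] M [ 1.73  2.29 -0.13] w 0.0121
time_s: 18.53
tcp_pos: [0.5736, -0.0503, 0.1036]
eef_rot: [180.0, 0.0, -77.1]
contact_force: [-1.9, 0.8, 6.7]
gripper_width: 0.0118
t 18.53 tip ext mm [-91.2   0.1   0. ] tilt -0.03 yawerr -0.0 F [-1.7  1.1  6.7] M [ 0.43  0.54 -0.08] w 0.0118
```

```bash
python3 -m inch '0 0 -0.0008 0 0 0 0; 0 0.0002 -0.0009 0.01 0 0 0; 0 0.0002 -0.0009 0.01 0 0 0; 0 0 0 0 0 0 0; 0 0 0 0 0 0 0'
python3 -c "
from h import *
tip()"
```

```text
time_s: 18.95
tcp_pos: [0.5734, -0.0502, 0.1047]
eef_rot: [-178.8, 0.0, -77.1]
contact_force: [5.8, -0.2, -11.3]
gripper_width: 0.012
t 18.95 tip ext mm [-90.7   0.3  -0.8] tilt 1.19 yawerr -0.03 F [  5.6  -1.5 -11.3] M [-0.48 -1.29 -0.07] w 0.012
```

The pull meets 11 N against about 4 N of weight, so the edge is held. Now I'll go back down, open partly and withdraw.

```bash
python3 -m inch '0 -0.0002 0.0009 -0.01 0 0 0; 0 -0.0002 0.0009 -0.01 0 0 0; 0 0 0.001 0 0 0 0; 0 0 0 0 0 0 0; 0 0 0 0 0 0 0'
python3 -c "
from h import *
tip()"
python3 -m inch '0 0 -0.0008 0 0 0 0; 0 0 0 0 0 0 0.2; 0 0 0 0 0 0 0.4; 0 0 0 0 0 0 0.5; 0 0 0 0 0 0 0.5; 0 0 0 0 0 0 0.5; 0 0 0 0 0 0 0.5; 0 0 0 0 0 0 0.5'
python3 -c "
from h import *
tip()"
```

```text
time_s: 19.37
tcp_pos: [0.5739, -0.0503, 0.1036]
eef_rot: [-180.0, 0.0, -77.1]
contact_force: [-3.4, 2.0, 3.0]
gripper_width: 0.0119
t 19.37 tip ext mm [-90.8   0.1  -0.1] tilt 0.05 yawerr -0.0 F [-2.8  2.7  3. ] M [0.77 1.25 0.02] w 0.0119
time_s: 20.03
tcp_pos: [0.5747, -0.0502, 0.1043]
eef_rot: [-179.9, -0.0, -77.1]
contact_force: [-0.9, -0.1, 0.0]
gripper_width: 0.0435
t 20.03 tip ext mm [-90.    0.    0.5] tilt 0.12 yawerr -0.0 F [-0.9  0.1  0. ] M [0.1  0.12 0.01] w 0.0435
```

```bash
python3 -m inch '0 0 -0.005 0 0 0 0.5; 0 0 -0.01 0 0 0 0.5; 0 0 -0.02 0 0 0 0.5; 0 0 -0.03 0 0 0 0.5; 0 0 -0.035 0 0 0 0.5; 0 0 -0.035 0 0 0 0.5; 0.02 0 -0.01 0 0 0 0.5; 0.03 0 0 0 0 0 0.5; 0.03 0 0 0 0 0 0.5; 0.03 0 0 0 0 0 0.5; 0.03 0 0 0 0 0 0.5; 0.03 0 0 0 0 0 0.5; 0.03 0 0 0 0 0 0.5; 0.02 0 0 0 0 0 0.5; 0 0 0 0 0 0 0.5; 0 0 0 0 0 0 0.5'
python3 -c "
from h import *
st()
a=r.capture('scene')[:,:,::-1];cv2.imwrite('pics/s9f.png',a);cv2.imwrite('pics/s9.png',cv2.resize(a[150:270,220:370],None,fx=5,fy=5,interpolation=cv2.INTER_CUBIC)[:600])
a=r.capture('top')[:,:,::-1];cv2.imwrite('pics/t9.png',a)"
```

```text
time_s: 21.37
tcp_pos: [0.6235, -0.2658, 0.2496]
eef_rot: [-179.9, 0.0, -77.2]
contact_force: [0.3, 0.4, 0.7]
gripper_width: 0.0439
21.3667 [ 0.6235 -0.2658  0.2496] [-179.89    0.    -77.17] F [0.35 0.44 0.71] M [ 0.07  0.15 -0.01] w 0.0439
```

View pics/s9.png

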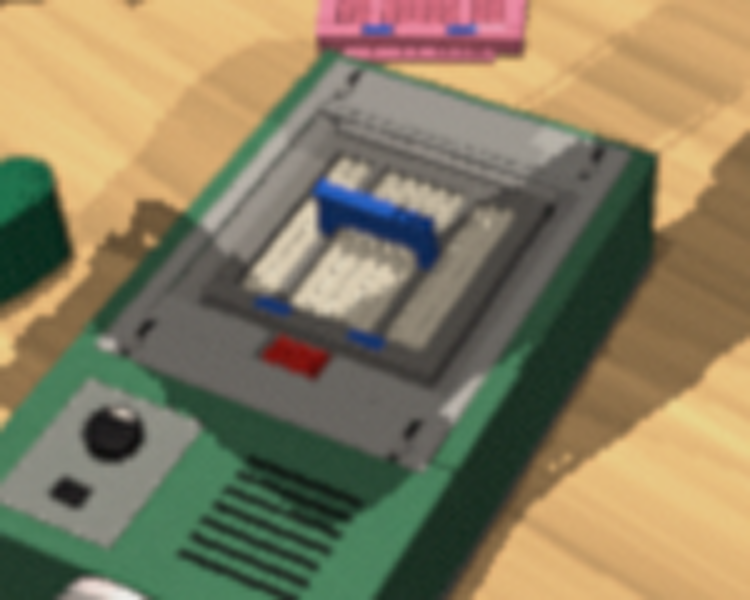

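View pics/t9.png

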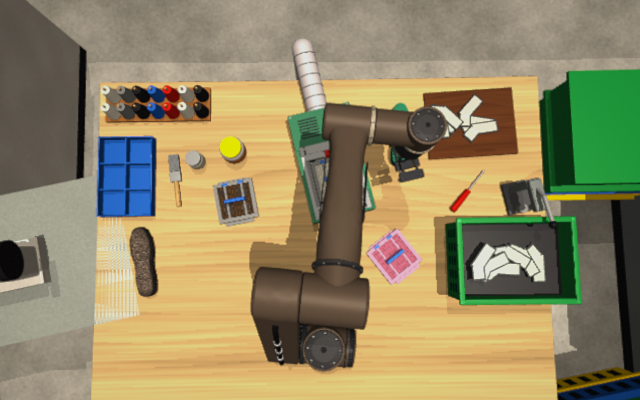

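Run:
```python
from h import *
from scipy.ndimage import map_coordinates
xs=np.arange(72,110,2.)
pts=np.c_[xs,np.zeros(len(xs)),np.full(len(xs),96)]/1e3
q=proj(Ro.from_euler('z',YAW,degrees=True).apply(pts)+[*X0,0],'scene')
a=cv2.imread('pics/s9f.png').astype(float);d=a[:,:,2]-a[:,:,1]
print([f"{int(x)}:{int(v)}" for x,v in zip(xs,map_coordinates(d,[q[:,1],q[:,0]],order=1))])
im=cv2.imread('pics/s9f.png');z=cv2.resize(im[160:245,230:350],None,fx=6,fy=6,interpolation=cv2.INTER_CUBIC)
for h,col in((98,(255,0,255)),):
  P=np.array([(-75,-75,h),(75,-75,h),(75,75,h),(-75,75,h)])/1e3+[-.0024,0,0]
  Q=(proj(Ro.from_euler('z',YAW,degrees=True).apply(P)+[*X0,0],'scene')-[230,160]+.5)*6
  cv2.polylines(z,[Q.round().astype(int)],True,col,1)
cv2.imwrite('pics/s9o.png',z)
```

```text
['72:3', '74:3', '76:6', '78:16', '80:37', '82:66', '84:88', '86:101', '88:105', '90:105', '92:104', '94:103', '96:100', '98:91', '100:70', '102:42', '104:18', '106:7', '108:2']
```

View pics/s9o.png

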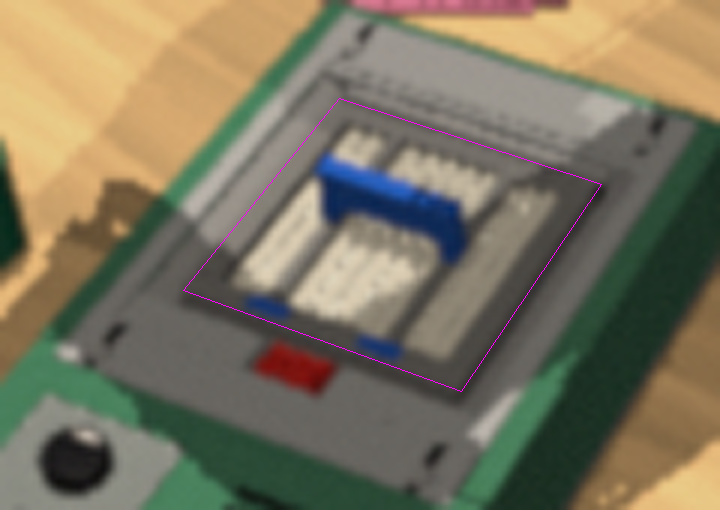

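```bash
python3 -c "
from plant import r
print(r.close_job(), r.get_state()['time_s'])"
```

```text
the job is handed in; nothing more can be done
the job is handed in; nothing more can be done
```

The clean cassette is back in the bay, and as far as I can tell the red catch has snapped over its flange. I handed the job in after about 21 s, with the gripper clear of everything.

- **Hooking:** I held the cassette by its handle, tilted it 15° and slid the tongue under the lip. I felt the wall at up to about 8 N. The camera edges put the carrier about 5 mm towards the lip end, which matches the wall position I felt.
- **Swinging and pressing:** I swung the catch edge down still gripped, so it could not drop. I pressed it home through the handle rather than on the rail, at about 25 N.
- **Catch check:** In the pictures the catch went back and then sprang out again. A gentle upward pull met about 11 N, against about 4 N for the cassette's weight. In the last picture the cassette lies level and flush with the catch out.
- **Disagreements:** The catch's front edge now sits about 0.5–1 mm further back than at the start, which is near what I can resolve. The cassette outline is about 1–1.5 px off my prediction, towards lower or the catch end. The tongue gap to the wall is my estimate, about 1 mm. While carried, the cassette may have rolled about 2° in the grip.
- **Other items:** I looked at the last top view by eye only. The spent cassette, pink look-alike, glue, primer, brush and screwdriver look where they were. The shoe last was partly hidden by the arm in that view; only its end showed in the last scene crop, and that looks unmoved.

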